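# Fetch the control vial from behind the reagent bottles

## Task

First lift the three reagent bottles out of the white tray and stand them in the grey side tray, leaving the purple-capped vial where it is until all three are out. Then stand the purple-capped vial in the purple cup of the mixer, and only after that put every bottle back in the middle of the disc of its own colour. Keep bottles and vials upright and leave the green-capped vial where it stands.

Things in the scene. Friction and masses are not known exactly. Their poses are not given: they have to be found in the camera images.
- bottle_blue: White reagent bottle with a blue label and blue screw cap, standing loose on the blue disc at the start. 150 mm tall, body 54 mm across up to 98 mm height, then a shoulder; the cap is a cylinder 34 mm across from 118 to 150 mm height, free all round: lift it by the cap. About 0.2 kg. Origin: centre of the underside, z up.
- bottle_yellow: White reagent bottle with a yellow label and yellow screw cap, standing loose on the yellow disc at the start. 150 mm tall, body 54 mm across up to 98 mm height, then a shoulder; the cap is a cylinder 34 mm across from 118 to 150 mm height, free all round: lift it by the cap. About 0.2 kg. Origin: centre of the underside, z up.
- bottle_red: White reagent bottle with a red label and red screw cap, standing loose on the red disc at the start. 150 mm tall, body 54 mm across up to 98 mm height, then a shoulder; the cap is a cylinder 34 mm across from 118 to 150 mm height, free all round: lift it by the cap. About 0.2 kg. Origin: centre of the underside, z up.
- place_blue: Flat blue disc, 74 mm across and 3 mm thick, fixed on the white reagent tray: the home of the bottle with the blue cap. Origin: centre of its underside; the bottle stands on its top, 3 mm above the origin. The three discs lie to the left of, to the right of and in front of the vial's spot (seen from the robot), each 66 mm from it; which colour is where changes.
- place_yellow: Flat yellow disc, 74 mm across and 3 mm thick, fixed on the white reagent tray: the home of the bottle with the yellow cap. Origin: centre of its underside; the bottle stands on its top, 3 mm above the origin. The three discs lie to the left of, to the right of and in front of the vial's spot (seen from the robot), each 66 mm from it; which colour is where changes.
- place_red: Flat red disc, 74 mm across and 3 mm thick, fixed on the white reagent tray: the home of the bottle with the red cap. Origin: centre of its underside; the bottle stands on its top, 3 mm above the origin. The three discs lie to the left of, to the right of and in front of the vial's spot (seen from the robot), each 66 mm from it; which colour is where changes.
- vial: Small amber control vial with a purple cap, 60 mm tall, 24 mm across (cap 26 mm, from 44 mm height up), about 30 g, loose, standing on the floor (8 mm above the bench) of the white reagent tray, hemmed in by the three bottles. The tray is 220 by 240 mm with a rim 14 mm above the bench. Origin: centre of the vial's underside, z up.
- mixer: Vial mixer: a fixed white box 140 by 120 mm and 40 mm high, on the bench to one side of the reagent tray, with a purple cup in the middle of its top. The cup is a low ring, 46 mm across inside, its floor 43 mm and its rim 53 mm above the origin. Origin: centre of the box's underside, directly below the cup; z up.
- side_tray: Empty grey side tray on the bench, on the other side of the reagent tray from the mixer, fixed. 280 mm along its x by 140 mm along its y, walls 4 mm thick and 18 mm high, floor about 4 mm above the origin. Origin: centre of its underside. Room for the three bottles in a row along its x.
- spare_vial: Another amber vial of the same size but with a green cap, standing loose on the reagent tray on the far side (seen from the robot) of the purple-capped one, about 55 to 71 mm behind it and up to 43 mm to either side. To be left alone. Origin: centre of its underside.
There are look-alikes about, which are no part of the job. Leave any turquoise look-alike of the bottle_red alone.

How it is judged:
By the outcome, as a careful person would: the job done as asked, in the order asked, and still so for the second after the job is handed in, with the robot touching nothing.
It also fails if it takes over 147 s, if anything falls off the work surface, if the arm or the gripper's body presses on something with over 40 N, if the wrist force passes 120 N, or if a joint passes its speed limit or range.

## Robot

A 7-joint arm with a two-finger parallel gripper is mounted at the origin on the work surface. World frame = base frame: x ahead of the robot, y to its left, z up, the work surface at z = 0. Lengths are in m, angles in rad, forces in N, time in s.
With the tool pointing down it reaches from about 0.425 to 0.875 m from the base axis. Payload 4.7 kg.
Tool frame: the origin (TCP) lies at the very end of the fingers, on their centre line; the grasp point (between the pads) lies 19 mm behind it; z points along the fingers, y is the line along which they close (so a half turn about z gives the same grasp; the last joint's range is limited). The gripper opens to 87 mm and grips with 3 to 60 N. Pads are 19 mm wide; open, the fingers measure 117 mm over their backs; the gripper's body (75 mm by 190 mm) begins 51 mm behind the grasp point.
Start: joints at [-1.233, 0.321, -0.07, 1.45, 0.023, 1.371, -0.057], TCP at [0.207, 0.616, 0.223] pointing down, gripper open.
Joint ranges: [-2.86, 2.86], [-0.3, 2.09], [-1.38, 1.24], [0.06, 2.45], [-1.56, 4.7], [0.09, 2.05], [-2.69, 2.69]. Speed limits (rad/s): [2.57, 2.57, 3.14, 3.14, 3.14, 3.14, 3.14].

## Interface

Orientations are given as a rotation vector (axis times angle).
In Python, from bench import ctrl, imaging, ticket gives the robot as it stands.
- The arm moves only by the tool jog_arm, never from a script. Its argument "rows" is text: rows parted by semicolons, each of 7 numbers parted by spaces: the shift along the tool's x, y, z in cm, then the turn, a rotation vector about the tool's x, y, z in rad, then the closure, from -1 (fully open) to 1 (shut), so that 0 is half open. A call has 1 to 5 rows; each row shifts and turns the commanded pose from where the row before left it, along the tool's axes as they then stand; what a row does not reach is not made up. A row lasts 1/8 s, in which the tool goes at most 62.5 mm and 10.7 degrees, less where a joint would pass 70% of its speed; a pose out of reach is approached as far as the arm can. A call with a gripper value outside its range is refused whole. The fingers move at their own pace and stop on an object; "force" is the grip in N (left out, the last holds). Time passes only in rows, so rows that do not move let the fingers close. It gives the time, the measured TCP pose, the force, the opening and the grip force at its end, in the units of the state.
- ctrl.get_state(): the state, without advancing time (a new reading comes with each control period).
- imaging.get_image(name): name is "side" or "top"; returns a dict with "img" (384x512x3 uint8, blue, green, red), "vertical_fov" (degrees; the focal length in pixels is half the picture's height over the tangent of half this angle, whatever the lens; pixels are square), "cx", "cy" (the principal point, pixels), "origin" and "orientation" of the camera in the world. Camera axes: x right, y down, z forward; pixel columns grow to the right and rows downward; lengths in m; the calibration is good to about 2 mm. A picture is of the moment at which its call begins. There is no depth.
- ticket.close_job(): hands the job in; it is judged then, once.
The state is a dict: "time": time; "joint_positions": joint angles; "qd": joint speeds; "joint_torque": joint torques, N m; "position": TCP position; "tool_rot": TCP orientation; "ft_force": force on the tool from outside, world axes, zero at the start; "torque": the same for the moment, N m; "grip_width": opening from 0.0 (shut) to 1.0 (fully open); "grip_force": force on a finger pad.
Only numpy, scipy, OpenCV 4.12 (cv2) and the standard library are available. Lean on these libraries where they do the work, as an engineer would, in place of code of your own. Each camera call takes 0.05 s, during which the arm holds its last target. There are 200 camera calls.

## Working session

There is one attempt and no reset: what is moved stays moved. The work goes in short steps, Python scripts to look and compute and a tool call to move; the robot and the scene stay as the last step left them, time stands still between calls to the robot, and variables do not carry over. Pictures are saved under pics/ and viewed, at most 14 in all, crops included, and the job is handed in when it is done.

Besides the shell and the picture viewer there is one more tool, called after "Call:" as name(argument=value, ...) on one line, values as JSON. jog_arm: Moves the arm, as the interface text tells. Its arguments: {"type":"object","properties":{"rows":{"type":"string"},"force":{"type":"number"}},"required":["rows"]}

```bash
mkdir -p pics; python3 - <<'E'
from bench import ctrl, imaging
import cv2
s=ctrl.get_state();print({k:s[k] for k in("time","position","tool_rot","grip_width","ft_force")})
for n in("side","top"):
    d=imaging.get_image(n);cv2.imwrite(f"pics/{n}0.png",d["img"])
    print({k:v for k,v in d.items() if k!="img"})
E
```

```text
{'time': 0.0, 'position': array([0.20669506, 0.61564849, 0.22143692]), 'tool_rot': array([-5.06378066e-01, -3.10031932e+00,  3.04924798e-03]), 'grip_width': 0.9969947962352118, 'ft_force': array([ 0.2501756 ,  0.25425995, -0.35446529])}
{'vertical_fov': 54.796926407430846, 'cx': 258.8286127956459, 'cy': 191.91484285782903, 'origin': array([0.1102404 , 0.41980264, 0.63386982]), 'orientation': array([-0.93170393,  2.52869544, -0.99205128])}
{'vertical_fov': 54.58514413201186, 'cx': 258.41902983676067, 'cy': 191.78812582013043, 'origin': array([0.31539118, 0.00286892, 0.85797377]), 'orientation': array([-2.10505618,  2.11710069, -0.17101532])}
```

View pics/top0.png

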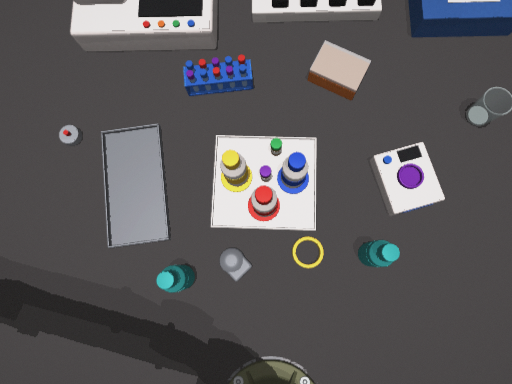

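View pics/side0.png

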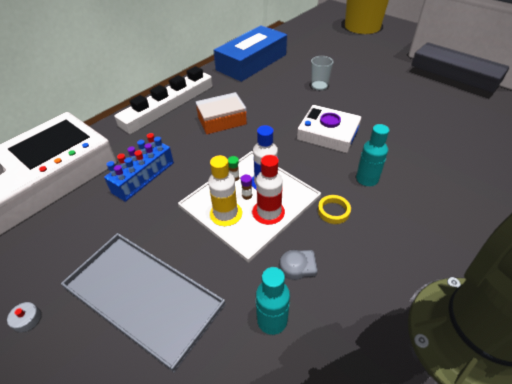

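The top view shows caps at yellow (231,159), blue (297,161), red (264,195), the purple vial (265,173), green (276,147), the grey tray around (137,184) and the cup at (410,177). The turquoise look-alikes are at (172,280) and (380,253).

```bash
cat > h.py <<'E'
from bench import ctrl, imaging
import cv2, numpy as np
from scipy.spatial.transform import Rotation as R
from scipy.optimize import least_squares
def grab(n):
    d=imaging.get_image(n);d["hsv"]=cv2.cvtColor(d["img"],cv2.COLOR_BGR2HSV);return d
def rays(d,p):
    p=np.atleast_2d(p).astype(float);f=d["img"].shape[0]/2/np.tan(np.radians(d["vertical_fov"]/2))
    v=np.c_[(p[:,0]-d["cx"])/f,(p[:,1]-d["cy"])/f,np.ones(len(p))]
    return R.from_rotvec(d["orientation"]).apply(v)
def plane(d,p,z):
    r=rays(d,p);o=d["origin"];return (o+r*((z-o[2])/r[:,2])[:,None])[:,:2]
def pix(d,P):
    f=d["img"].shape[0]/2/np.tan(np.radians(d["vertical_fov"]/2))
    c=R.from_rotvec(d["orientation"]).inv().apply(np.atleast_2d(P)-d["origin"])
    return c[:,:2]/c[:,2:]*f+[d["cx"],d["cy"]]
def tri(ds,ps):
    A=np.zeros((3,3));b=np.zeros(3)
    for d,p in zip(ds,ps):
        r=rays(d,p)[0];r/=np.linalg.norm(r);M=np.eye(3)-np.outer(r,r);A+=M;b+=M@d["origin"]
    return np.linalg.solve(A,b)
HUE=dict(blue=(112,126),yellow=(22,34),red=(-6,6),purple=(130,150),green=(55,78))
def mask(d,c,smin=140,vmin=60):
    h,s,v=[d["hsv"][...,i].astype(int) for i in range(3)];h=np.where(h>170,h-180,h);a,b=HUE[c]
    return ((h>=a)&(h<=b)&(s>smin)&(v>vmin)).astype(np.uint8)
def blobs(m,amin=15):
    n,l,st,ce=cv2.connectedComponentsWithStats(m);return [(tuple(ce[i].round(1)),int(st[i,4]),l==i) for i in range(1,n) if st[i,4]>=amin]
def fitc(pts,r):
    return least_squares(lambda c:np.hypot(*(pts-c).T)-r,pts.mean(0),loss="soft_l1",f_scale=.001).x
E
python3 - <<'E'
from h import *
t,s=grab("top"),grab("side")
for c in HUE:
    for n,d in(("top",t),("side",s)): print(c,n,[(b[0],b[1]) for b in blobs(mask(d,c))])
for z,nm,lo,hi in((.018,"grey tray",0,0),):
    g=cv2.inRange(t["hsv"],(90,20,70),(125,110,200));
    for b in blobs(g,2000):
        cn=cv2.findContours(b[2].astype(np.uint8),0,2)[0][0][:,0];q=plane(t,cn,.004).astype(np.float32);print("grey",b[0],b[1],cv2.minAreaRect(q))
w=cv2.inRange(t["hsv"],(0,0,190),(180,40,255))
for b in blobs(w,800):
    cn=cv2.findContours(b[2].astype(np.uint8),0,2)[0][0][:,0]
    print("white",b[0],b[1],[cv2.minAreaRect(plane(t,cn,z).astype(np.float32)) for z in(.011,.04)])
E
```

```text
blue top [((np.float64(296.2), np.float64(161.5)), 259), ((np.float64(291.7), np.float64(183.4)), 294)]
blue side [((np.float64(264.9), np.float64(135.0)), 294), ((np.float64(159.0), np.float64(173.6)), 29), ((np.float64(257.0), np.float64(168.8)), 56), ((np.float64(253.1), np.float64(182.9)), 32)]
yellow top [((np.float64(230.4), np.float64(159.2)), 252), ((np.float64(236.9), np.float64(181.5)), 316), ((np.float64(307.7), np.float64(251.7)), 342)]
yellow side [((np.float64(364.6), np.float64(15.4)), 1240), ((np.float64(219.2), np.float64(165.9)), 342), ((np.float64(225.3), np.float64(209.6)), 550), ((np.float64(333.9), np.float64(208.8)), 549)]
red top [((np.float64(145.7), np.float64(24.0)), 31), ((np.float64(241.1), np.float64(58.7)), 55), ((np.float64(202.1), np.float64(63.0)), 55), ((np.float64(215.9), np.float64(71.2)), 48), ((np.float64(66.2), np.float64(132.7)), 24), ((np.float64(263.2), np.float64(194.7)), 252), ((np.float64(262.4), np.float64(211.8)), 245)]
red side [((np.float64(150.1), np.float64(136.8)), 51), ((np.float64(138.3), np.float64(154.0)), 55), ((np.float64(120
[... 1536 characters left out ...]
9656292200089, 0.08495403826236725), 62.60551452636719), ((0.7765063047409058, -0.1708451360464096), (0.11888179928064346, 0.08204523473978043), 62.605567932128906)]
white (np.float64(264.2), np.float64(184.2)) 6402 [((0.5020914673805237, 0.011890612542629242), (0.23840859532356262, 0.21912892162799835), 87.8023681640625), ((0.4956989586353302, 0.01158171147108078), (0.23024562001228333, 0.21162603795528412), 87.80235290527344)]
white (np.float64(408.9), np.float64(181.0)) 2300 [((0.5094154477119446, -0.3219834566116333), (0.14282488822937012, 0.1217937171459198), 15.674602508544922), ((0.5027720928192139, -0.31086069345474243), (0.1379345953464508, 0.11762358248233795), 15.674604415893555)]
```

```bash
python3 - <<'E'
from h import *
t,s=grab("top"),grab("side")
np.set_printoptions(precision=4,suppress=True)
for n,a,b in(("blue",(296.2,161.5),(264.9,135)),("yellow",(230.4,159.2),(219.2,165.9)),("red",(263.2,194.7),(269.3,165.2)),("vial",(264.9,171.2),(245.9,180)),("green",(275.6,143.9),(232.8,161.4)),("cup",(410,175.8),(330,119.5))):
    print(n,tri([t,s],[a,b]))
for c,p in(("blue",(291.7,183.4)),("yellow",(236.9,181.5)),("red",(262.4,211.8))):
    m=mask(t,c,110,50);b=[b for b in blobs(m,150) if abs(b[0][0]-p[0])+abs(b[0][1]-p[1])<15]
    m=sum(x[2] for x in b).astype(np.uint8);cn=max(cv2.findContours(m,0,1)[0],key=len)[:,0]
    hull=cv2.convexHull(cn)[:,0];q=plane(t,cn,.011);c0=plane(t,[p],.011)[0]
    for _ in range(4):
        k=np.hypot(*(q-c0).T);qq=q[abs(k-.037)<.006];c0=fitc(qq,.0365)
    print("disc",c,c0,len(qq),len(q))
for o in((410,175.8),): print("cup plane",plane(t,[o],.048))
g=s["img"]
hs=t["hsv"];print("grey hsv",hs[184,135],hs[150,140],hs[184,100],"white rect",)
gm=cv2.inRange(t["img"],(70,60,55),(190,180,175)); 
for b in blobs(gm,1500):
    cn=cv2.findContours(b[2].astype(np.uint8),0,2)[0][0][:,0]
    print("grey",b[0],b[1],cv2.minAreaRect(plane(t,cn,.012).astype(np.float32)))
print(R.from_rotvec(ctrl.get_state()["tool_rot"]).as_matrix())
E
```

```text
blue [ 0.5107 -0.0532  0.1476]
yellow [0.5165 0.0766 0.1482]
red [0.4447 0.0121 0.1468]
vial [0.5131 0.0091 0.0602]
green [ 0.5752 -0.015   0.0621]
cup [ 0.5032 -0.3116  0.0469]
disc blue [ 0.5099 -0.0552] 64 93
disc yellow [0.5149 0.0775] 60 90
disc red [0.4467 0.0137] 67 99
cup plane [[ 0.5025 -0.3113]]
grey hsv [110  15 158] [116  13 154] [173  13  78] white rect
grey (np.float64(271.5), np.float64(182.7)) 141303 ((0.5239895582199097, 0.059870243072509766), (1.3036762475967407, 0.9077709317207336), 88.62661743164062)
grey (np.float64(72.8), np.float64(363.0)) 6684 ((0.08444984257221222, 0.38552606105804443), (0.45218244194984436, 0.11718165129423141), 78.88041687011719)
[[-0.9481  0.3181 -0.0001]
 [ 0.3181  0.9481 -0.0006]
 [-0.0001 -0.0006 -1.    ]]
```

```bash
python3 - <<'E'
from h import *
np.set_printoptions(precision=4,suppress=True)
t,s=grab("top"),grab("side")
gm=cv2.inRange(t["hsv"],(0,0,110),(180,60,255));
for b in blobs(gm,1500):
    if b[0][0]<200 and b[0][1]>100:
        cn=cv2.findContours(b[2].astype(np.uint8),0,2)[0][0][:,0]
        print("grey",b[0],b[1],cv2.minAreaRect(plane(t,cn,.004).astype(np.float32)))
print(plane(t,[(103,128),(158,125),(168,241),(110,245)],.018))
E
```

```text
grey (np.float64(135.0), np.float64(186.3)) 6505 ((0.5004511475563049, 0.32136648893356323), (0.284890353679657, 0.1412847936153412), 7.52147102355957)
[[0.6342 0.3979]
 [0.64   0.265 ]
 [0.3637 0.2291]
 [0.3553 0.3608]]
```

Call:
jog_arm(rows="0 0 -5 0 0 -0.162 -0.4; 0 0 0 0 0 -0.162 -0.4; 0 0 0 0 0 0 -0.4", force=25)

```text
time: 0.78
position: [0.2069, 0.6163, 0.273]
tool_rot: [0.002, 3.141, 0.001]
ft_force: [0.3, 0.4, -0.2]
grip_width: 0.757
grip_force: 0.0
```

Call:
jog_arm(rows="-3.1 -5.4 0 0 0 0 -0.4; -3.1 -5.4 0 0 0 0 -0.4; -3.1 -5.4 0 0 0 0 -0.4; -3.1 -5.4 0 0 0 0 -0.4; -3.1 -5.4 0 0 0 0 -0.4")

```text
time: 1.4
position: [0.3624, 0.344, 0.2718]
tool_rot: [-0.005, -3.141, 0.001]
ft_force: [0.8, 0.7, 0.1]
grip_width: 0.7
grip_force: 0.0
```

Call:
jog_arm(rows="-3.1 -5.4 0 0 0 0 -0.4; -3.1 -5.4 0 0 0 0 -0.4; -3.1 -5.4 0 0 0 0 -0.4; -3.1 -5.4 0 0 0 0 -0.4; -3.1 -5.4 0 0 0 0 -0.4")

```text
time: 2.02
position: [0.5172, 0.0745, 0.2719]
tool_rot: [-0.005, -3.141, -0.0]
ft_force: [0.9, 0.2, -0.0]
grip_width: 0.701
grip_force: 0.0
```

Call:
jog_arm(rows="0 0 0 0 0 0 -0.4; 0 0 0 0 0 0 -0.4")

```text
time: 2.28
position: [0.5163, 0.0769, 0.2718]
tool_rot: [-0.003, -3.14, -0.001]
ft_force: [-0.6, 0.3, -0.1]
grip_width: 0.698
grip_force: 0.0
```

Call:
jog_arm(rows="0 0 6 0 0 0 -0.4; 0 0 6 0 0 0 -0.4; 0 0 2.4 0 0 0 -0.4; 0 0 0 0 0 0 -0.4")

```text
time: 2.78
position: [0.5144, 0.078, 0.1263]
tool_rot: [0.004, -3.137, 0.001]
ft_force: [-0.9, -0.8, 1.1]
grip_width: 0.695
grip_force: 0.0
```

```bash
python3 - <<'E'
from h import *
d=grab("side");cv2.imwrite("pics/a.png",cv2.resize(d["img"][60:240,140:380],None,fx=3,fy=3))
E
```

```text
(no output)
```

View pics/a.png

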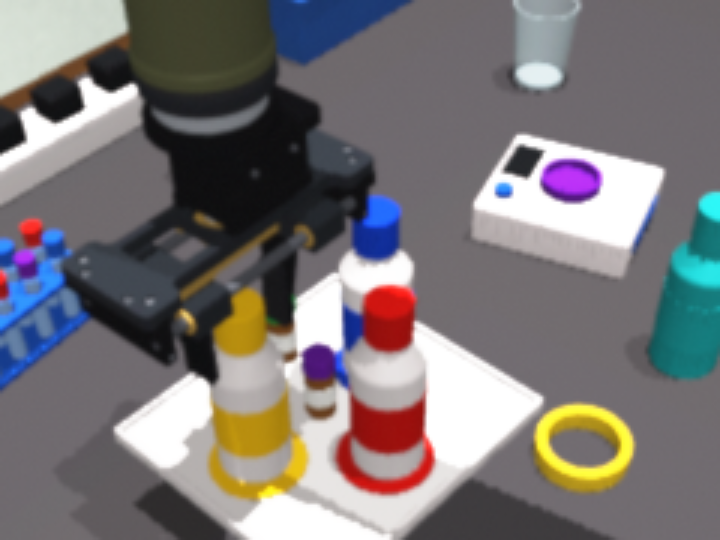

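The fingers straddle the yellow cap (crop 240,320), with one left and one right of it. The gripper body is clear of the blue cap at (378,225). I'll close and lift.

Call:
jog_arm(rows="0 0 0 0 0 0 1; 0 0 0 0 0 0 1; 0 0 0 0 0 0 1; 0 0 0 0 0 0 1", force=25)

```text
time: 3.32
position: [0.5173, 0.0764, 0.1292]
tool_rot: [-0.0, 3.141, 0.001]
ft_force: [-0.8, -0.7, 2.2]
grip_width: 0.384
grip_force: 25.0
```

Call:
jog_arm(rows="0 0 -2 0 0 0 1; 0 0 -4 0 0 0 1; 0 0 -5 0 0 0 1; 0 0 -5 0 0 0 1; 0 0 0 0 0 0 1")

```text
time: 3.95
position: [0.5191, 0.0765, 0.2927]
tool_rot: [0.0, 3.134, 0.004]
ft_force: [0.3, 0.3, -3.3]
grip_width: 0.383
grip_force: 25.0
```

Call:
jog_arm(rows="-1.3 5 0 0 0 0 1; -1.3 5 0 0 0 0 1; -1.3 5 0 0 0 0 1; -1.3 5 0 0 0 0 1; -1.3 5 0 0 0 0 1")

```text
time: 4.58
position: [0.5816, 0.3275, 0.2863]
tool_rot: [-0.0, -3.139, 0.003]
ft_force: [0.1, 0.8, -0.8]
grip_width: 0.383
grip_force: 25.0
```

Call:
jog_arm(rows="0 0 3 0 0 0 1; 0 0 5 0 0 0 1; 0 0 5 0 0 0 1; 0 0 2.5 0 0 0 1; 0 0 0 0 0 0 1")

```text
time: 5.2
position: [0.5792, 0.3248, 0.129]
tool_rot: [0.0, -3.135, 0.007]
ft_force: [-0.8, -0.0, -1.5]
grip_width: 0.384
grip_force: 25.0
```

Call:
jog_arm(rows="0 0 0.6 0 0 0 1; 0 0 0.3 0 0 0 1; 0 0 0 0 0 0 1; 0 0 0 0 0 0 1")

```text
time: 5.7
position: [0.5822, 0.3265, 0.1253]
tool_rot: [-0.0, 3.141, 0.001]
ft_force: [0.0, -0.2, -2.5]
grip_width: 0.381
grip_force: 25.0
```

Call:
jog_arm(rows="0 0 0.3 0 0 0 1; 0 0 0.2 0 0 0 1; 0 0 0 0 0 0 1; 0 0 0 0 0 0 1")

```text
time: 6.2
position: [0.5829, 0.3268, 0.1223]
tool_rot: [-0.0, 3.139, 0.003]
ft_force: [-3.1, -1.5, 8.1]
grip_width: 0.385
grip_force: 25.0
```

Call:
jog_arm(rows="0 0 0 0 0 0 -0.4; 0 0 0 0 0 0 -0.4; 0 0 0 0 0 0 -0.4; 0 0 -5 0 0 0 -0.4; 0 0 -6 0 0 0 -0.4")

```text
time: 6.82
position: [0.5809, 0.3258, 0.2289]
tool_rot: [0.0, -3.138, 0.003]
ft_force: [1.3, 0.7, 1.0]
grip_width: 0.697
grip_force: 0.0
```

Call:
jog_arm(rows="2.7 -5.2 -4 0 0 0 -0.4; 2.7 -5.2 0 0 0 0 -0.4; 2.7 -5.2 0 0 0 0 -0.4; 2.7 -5.2 0 0 0 0 -0.4; 2.7 -5.2 0 0 0 0 -0.4")

```text
time: 7.45
position: [0.4492, 0.0707, 0.2647]
tool_rot: [-0.0, 3.141, 0.0]
ft_force: [-0.3, 0.2, 1.0]
grip_width: 0.7
grip_force: 0.0
```

Call:
jog_arm(rows="0 -5.3 0 0 0 0 -0.4; 0 0 0 0 0 0 -0.4; 0 0 0 0 0 0 -0.4")

```text
time: 7.82
position: [0.4502, 0.0201, 0.2649]
tool_rot: [-0.0, 3.141, 0.001]
ft_force: [-0.6, 0.3, -0.0]
grip_width: 0.701
grip_force: 0.0
```

```bash
python3 - <<'E'
from h import *
d,t=grab("side"),grab("top");cv2.imwrite("pics/b.png",np.hstack([cv2.resize(d["img"],(400,300)),cv2.resize(t["img"],(400,300))]))
E
```

```text
(no output)
```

View pics/b.png

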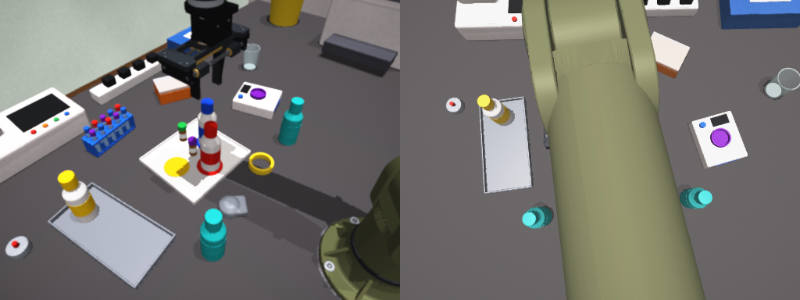

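The yellow bottle stands upright inside the tray's far end (left half at 78,195). Next is red.

Call:
jog_arm(rows="0.4 -0.7 5 0 0 0 -0.4; 0 0 6 0 0 0 -0.4; 0 0 2.7 0 0 0 -0.4; 0 0 0 0 0 0 -0.4; 0 0 0 0 0 0 -0.4")

```text
time: 8.55
position: [0.4473, 0.0133, 0.129]
tool_rot: [-0.003, 3.14, 0.0]
ft_force: [0.2, 0.6, 0.1]
grip_width: 0.697
grip_force: 0.0
```

Call:
jog_arm(rows="0 0 0 0 0 0 1; 0 0 0 0 0 0 1; 0 0 0 0 0 0 1; 0 0 0 0 0 0 1")

```text
time: 9.05
position: [0.4464, 0.0124, 0.1281]
tool_rot: [-0.0, 3.141, 0.0]
ft_force: [0.2, 0.3, 1.1]
grip_width: 0.383
grip_force: 25.0
```

Call:
jog_arm(rows="0 0 -2 0 0 0 1; 0 0 -4 0 0 0 1; 0 0 -5 0 0 0 1; 0 0 -5 0 0 0 1; 0 0 0 0 0 0 1")

```text
time: 9.68
position: [0.4481, 0.0126, 0.2912]
tool_rot: [-0.0, 3.135, 0.003]
ft_force: [0.0, -0.4, -3.6]
grip_width: 0.383
grip_force: 25.0
```

Call:
jog_arm(rows="0.6 5.8 0 0 0 0 1; 0.6 5.8 0 0 0 0 1; 0.6 5.8 0 0 0 0 1; 0.7 5.8 0 0 0 0 1; 0.7 5.8 0 0 0 0 1")

```text
time: 10.3
position: [0.413, 0.3035, 0.2855]
tool_rot: [-0.0, -3.139, 0.003]
ft_force: [1.0, 0.4, -2.7]
grip_width: 0.382
grip_force: 25.0
```

Call:
jog_arm(rows="0 0 3 0 0 0 1; 0 0 5 0 0 0 1; 0 0 5 0 0 0 1; 0 0 2.8 0 0 0 1; 0 0 0 0 0 0 1")

```text
time: 10.92
position: [0.4113, 0.3001, 0.1256]
tool_rot: [0.0, -3.135, 0.009]
ft_force: [-0.5, -0.2, -2.0]
grip_width: 0.384
grip_force: 25.0
```

Call:
jog_arm(rows="0 0 0.4 0 0 0 1; 0 0 0.2 0 0 0 1; 0 0 0 0 0 0 1; 0 0 0 0 0 0 1")

```text
time: 11.42
position: [0.4144, 0.3027, 0.1245]
tool_rot: [-0.0, 3.141, 0.001]
ft_force: [-0.4, 0.4, -3.1]
grip_width: 0.386
grip_force: 25.0
```

Call:
jog_arm(rows="0 0 0.2 0 0 0 1; 0 0 0.2 0 0 0 1; 0 0 0 0 0 0 1; 0 0 0 0 0 0 1")

```text
time: 11.92
position: [0.4147, 0.3028, 0.1212]
tool_rot: [-0.0, 3.14, 0.002]
ft_force: [-2.4, -0.8, 5.3]
grip_width: 0.385
grip_force: 25.0
```

Call:
jog_arm(rows="0 0 0 0 0 0 -0.4; 0 0 0 0 0 0 -0.4; 0 0 0 0 0 0 -0.4; 0 0 -5 0 0 0 -0.4; 0 0 -6 0 0 0 -0.4")

```text
time: 12.55
position: [0.4133, 0.3018, 0.2297]
tool_rot: [0.0, -3.139, 0.003]
ft_force: [0.4, 0.3, 0.1]
grip_width: 0.693
grip_force: 0.0
```

Call:
jog_arm(rows="-1.6 -5.2 -4 0 0 0 -0.4; -1.6 -5.9 0 0 0 0 -0.4; -1.6 -5.9 0 0 0 0 -0.4; -1.6 -5.9 0 0 0 0 -0.4; -1.6 -5.9 0 0 0 0 -0.4")

```text
time: 13.18
position: [0.4933, 0.0165, 0.267]
tool_rot: [-0.001, 3.141, 0.001]
ft_force: [0.4, -0.5, -0.6]
grip_width: 0.699
grip_force: 0.0
```

Call:
jog_arm(rows="-1.6 -5.9 0 0 0 0 -0.4; 0 -0.9 0 0 0 0 -0.4; 0 0 0 0 0 0 -0.4; 0 0 0 0 0 0 -0.4")

```text
time: 13.68
position: [0.5089, -0.0474, 0.2666]
tool_rot: [0.005, -3.141, -0.001]
ft_force: [0.2, 0.7, 0.1]
grip_width: 0.703
grip_force: 0.0
```

Call:
jog_arm(rows="-0.2 -0.7 5 0 0 0 -0.4; 0 0 6 0 0 0 -0.4; 0 0 2.8 0 0 0 -0.4; 0 0 0 0 0 0 -0.4; 0 0 0 0 0 0 -0.4")

```text
time: 14.3
position: [0.5121, -0.0556, 0.1302]
tool_rot: [-0.003, 3.139, 0.001]
ft_force: [0.4, 0.6, 0.6]
grip_width: 0.697
grip_force: 0.0
```

Call:
jog_arm(rows="0 0 0 0 0 0 1; 0 0 0 0 0 0 1; 0 0 0 0 0 0 1; 0 0 0 0 0 0 1")

```text
time: 14.8
position: [0.5113, -0.0564, 0.1292]
tool_rot: [-0.0, 3.141, 0.001]
ft_force: [-0.0, 0.6, 1.3]
grip_width: 0.382
grip_force: 24.9
```

Call:
jog_arm(rows="0 0 -2 0 0 0 1; 0 0 -4 0 0 0 1; 0 0 -5 0 0 0 1; 0 0 -5 0 0 0 1; 0 0 0 0 0 0 1")

```text
time: 15.42
position: [0.5131, -0.0571, 0.2926]
tool_rot: [0.0, 3.134, 0.001]
ft_force: [-0.4, -0.5, -2.9]
grip_width: 0.388
grip_force: 25.0
```

Call:
jog_arm(rows="0.3 6.2 -0.5 0 0 0 1; 0.2 6.2 0 0 0 0 1; 0.2 6.2 0 0 0 0 1; 0.2 6.2 0 0 0 0 1; 0.2 6.2 0 0 0 0 1")

```text
time: 16.05
position: [0.499, 0.2547, 0.292]
tool_rot: [-0.0, -3.14, 0.002]
ft_force: [1.3, -1.3, -1.3]
grip_width: 0.385
grip_force: 25.0
```

Call:
jog_arm(rows="0.2 6.1 0 0 0 0 1; 0 0 0 0 0 0 1; 0 0 4 0 0 0 1; 0 0 5 0 0 0 1; 0 0 5 0 0 0 1")

```text
time: 16.68
position: [0.4975, 0.3126, 0.151]
tool_rot: [-0.002, -3.14, 0.002]
ft_force: [0.4, 1.6, -1.7]
grip_width: 0.388
grip_force: 25.0
```

Call:
jog_arm(rows="0 0 2.6 0 0 0 1; 0 0 0 0 0 0 1; 0 0 0 0 0 0 1")

```text
time: 17.05
position: [0.4984, 0.3138, 0.1284]
tool_rot: [0.001, 3.141, -0.0]
ft_force: [-0.8, 0.5, -1.5]
grip_width: 0.382
grip_force: 25.0
```

Call:
jog_arm(rows="0 0 0.4 0 0 0 1; 0 0 0.3 0 0 0 1; 0 0 0.1 0 0 0 1; 0 0 0 0 0 0 1")

```text
time: 17.55
position: [0.4985, 0.3147, 0.1209]
tool_rot: [-0.0, 3.14, 0.002]
ft_force: [0.9, 0.3, 3.3]
grip_width: 0.384
grip_force: 24.9
```

Call:
jog_arm(rows="0 0 0 0 0 0 -0.4; 0 0 0 0 0 0 -0.4; 0 0 0 0 0 0 -0.4; 0 0 -5 0 0 0 -0.4; 0 0 -6 0 0 0 -0.4")

```text
time: 18.18
position: [0.497, 0.3137, 0.2295]
tool_rot: [0.0, -3.139, 0.004]
ft_force: [0.3, 0.3, -0.2]
grip_width: 0.696
grip_force: 0.0
```

Call:
jog_arm(rows="-0.3 -5 -3 0 0 0 -0.2; -0.3 -6.1 0 0 0 0 -0.2; -0.3 -6.1 0 0 0 0 -0.2; -0.3 -6.1 0 0 0 0 -0.2; -0.3 -6.1 0 0 0 0 -0.2")

```text
time: 18.8
position: [0.5127, 0.0184, 0.2599]
tool_rot: [-0.0, 3.141, 0.001]
ft_force: [0.8, -0.9, 0.3]
grip_width: 0.604
grip_force: 0.0
```

Call:
jog_arm(rows="0 -1.1 0 0 0 0 -0.2; 0 0 0 0 0 0 -0.2; 0 0 0 0 0 0 -0.2")

```text
time: 19.18
position: [0.5129, 0.0117, 0.2596]
tool_rot: [0.005, -3.141, -0.001]
ft_force: [-0.8, 0.1, -0.2]
grip_width: 0.6
grip_force: 0.0
```

```bash
python3 - <<'E'
from h import *
d,t=grab("side"),grab("top");cv2.imwrite("pics/c.png",np.hstack([cv2.resize(d["img"],(400,300)),cv2.resize(t["img"],(400,300))]))
for n,d in(("s",d),("t",t)):
  for c in HUE: print(n,c,[(b[0],b[1]) for b in blobs(mask(d,c),60)])
E
```

```text
s blue [((np.float64(266.0), np.float64(181.4)), 500), ((np.float64(121.0), np.float64(253.9)), 530), ((np.float64(138.2), np.float64(290.6)), 396)]
s yellow [((np.float64(364.7), np.float64(15.4)), 1242), ((np.float64(333.8), np.float64(209.0)), 559), ((np.float64(225.7), np.float64(213.2)), 636), ((np.float64(86.7), np.float64(230.4)), 494), ((np.float64(101.9), np.float64(268.5)), 266)]
s red [((np.float64(268.2), np.float64(211.5)), 629), ((np.float64(162.5), np.float64(278.7)), 563), ((np.float64(176.8), np.float64(315.3)), 406)]
s purple [((np.float64(329.9), np.float64(119.5)), 220), ((np.float64(117.7), np.float64(169.3)), 60), ((np.float64(245.9), np.float64(180.0)), 105)]
s green [((np.float64(232.5), np.float64(161.5)), 103)]
t blue [((np.float64(115.8), np.float64(173.4)), 110), ((np.float64(134.9), np.float64(184.7)), 163)]
t yellow [((np.float64(109.2), np.float64(130.7)), 300), ((np.float64(131.9), np.float64(149.4)), 187)]
t red [((np.float64(115.2), np.float64(212.8)), 307), ((np.float64(140.1), np.float64(221.0)), 156)]
t purple [((np.float64(409.9), np.float64(175.9)), 475)]
t green []
```

View pics/c.png

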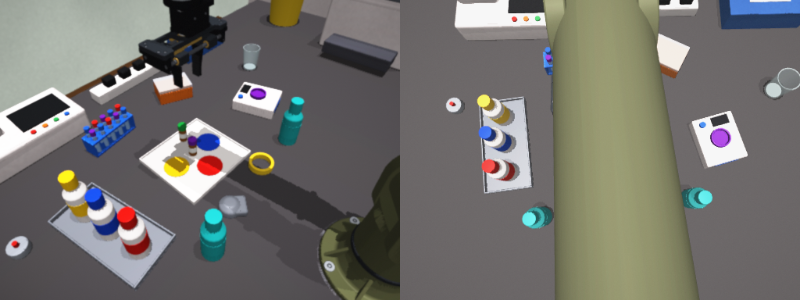

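All three bottles stand in the side tray (left half: 68,180; 95,198; 126,216), and the vial hasn't moved. Next I'll go down to the vial cap.

Call:
jog_arm(rows="0 -0.1 5 0 0 0 -0.2; 0 0 6 0 0 0 -0.2; 0 0 6 0 0 0 -0.2; 0 0 3 0 0 0 -0.2; 0 0 0 0 0 0 -0.2")

```text
time: 19.9
position: [0.5107, 0.0093, 0.0574]
tool_rot: [0.003, -3.136, 0.002]
ft_force: [0.3, 1.4, 0.4]
grip_width: 0.602
grip_force: 0.0
```

```bash
python3 - <<'E'
from h import *
d=grab("side");cv2.imwrite("pics/d.png",cv2.resize(d["img"][80:240,160:340],None,fx=3.5,fy=3.5))
E
```

```text
(no output)
```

View pics/d.png

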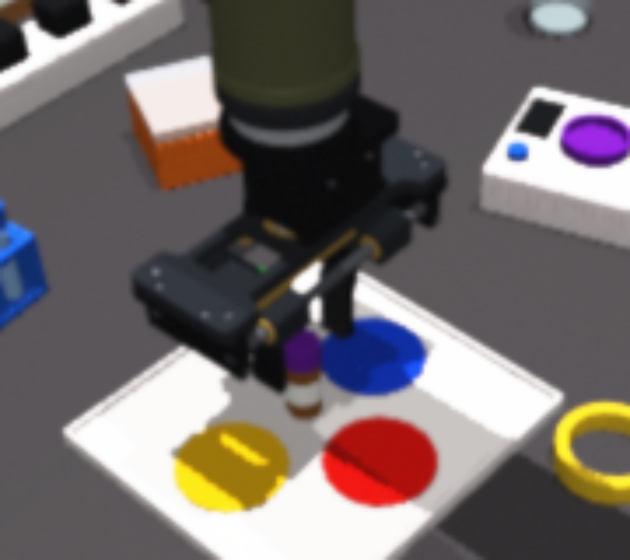

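The fingers straddle the purple cap (crop 303,350), and green is clear behind.

Call:
jog_arm(rows="0 0 1.7 0 0 0 -0.2; 0 0 0 0 0 0 -0.2; 0 0 0 0 0 0 1; 0 0 0 0 0 0 1; 0 0 0 0 0 0 1", force=12)

```text
time: 20.58
position: [0.5133, 0.0084, 0.0432]
tool_rot: [-0.0, 3.141, 0.0]
ft_force: [0.5, -0.2, 0.5]
grip_width: 0.347
grip_force: 0.0
```

Call:
jog_arm(rows="0 0 0 0 0 0 1; 0 0 -2 0 0 0 1; 0 0 -5 0 0 0 1; 0 0 -5 0 0 0 1; 0 0 0 0 0 0 1")

```text
time: 21.2
position: [0.516, 0.0085, 0.1671]
tool_rot: [-0.0, 3.133, 0.003]
ft_force: [0.3, -0.4, -1.0]
grip_width: 0.288
grip_force: 12.0
```

Call:
jog_arm(rows="0.2 -5.4 0 0 0 0 1; 0.2 -5.4 0 0 0 0 1; 0.2 -5.4 0 0 0 0 1; 0.2 -5.4 0 0 0 0 1; 0.2 -5.4 0 0 0 0 1")

```text
time: 21.82
position: [0.5024, -0.2629, 0.1619]
tool_rot: [0.001, -3.141, -0.001]
ft_force: [-0.1, 0.5, 0.1]
grip_width: 0.295
grip_force: 12.0
```

Call:
jog_arm(rows="0 -5 0 0 0 0 1; 0 0 4 0 0 0 1; 0 0 2.5 0 0 0 1; 0 0 0 0 0 0 1; 0 0 0 0 0 0 1")

```text
time: 22.45
position: [0.5033, -0.3119, 0.0983]
tool_rot: [-0.0, 3.141, -0.001]
ft_force: [0.5, -0.0, 0.3]
grip_width: 0.296
grip_force: 12.0
```

```bash
python3 - <<'E'
from h import *
d=grab("side");cv2.imwrite("pics/e.png",cv2.resize(d["img"][30:190,240:420],None,fx=3.5,fy=3.5))
E
```

```text
(no output)
```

View pics/e.png

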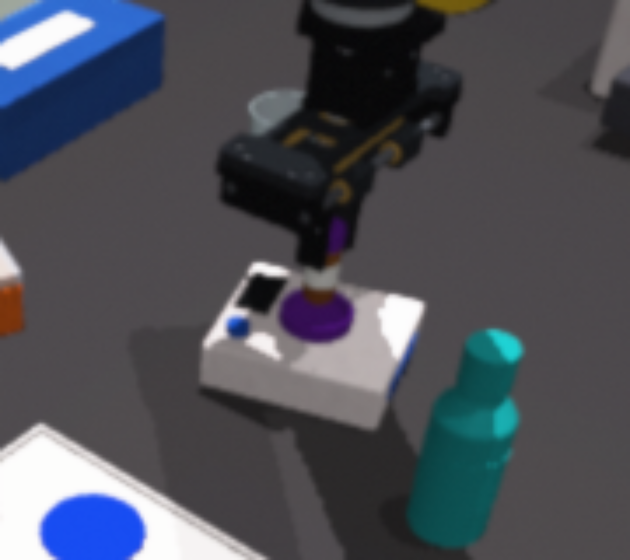

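The vial hangs over the cup centre (crop 318,300). I'll lower it and release.

Call:
jog_arm(rows="0 0 1 0 0 0 1; 0 0 0.8 0 0 0 1; 0 0 0.2 0 0 0 1; 0 0 0 0 0 0 1; 0 0 0 0 0 0 1")

```text
time: 23.12
position: [0.5033, -0.3114, 0.0781]
tool_rot: [-0.001, 3.141, 0.001]
ft_force: [-0.7, 3.5, 4.1]
grip_width: 0.292
grip_force: 12.0
```

Call:
jog_arm(rows="0 0 0 0 0 0 -0.1; 0 0 0 0 0 0 -0.1; 0 0 0 0 0 0 -0.1; 0 0 -3 0 0 0 -0.1; 0 0 -5 0 0 0 -0.1")

```text
time: 23.75
position: [0.5018, -0.3108, 0.1568]
tool_rot: [0.0, -3.137, -0.002]
ft_force: [1.0, -0.7, -0.3]
grip_width: 0.549
grip_force: 0.0
```

Call:
jog_arm(rows="0 0 -6 0 0 0 -0.4; 0 0 -6 0 0 0 -0.4; 0 0 0 0 0 0 -0.4")

```text
time: 24.12
position: [0.5051, -0.3137, 0.2832]
tool_rot: [0.0, 3.133, -0.006]
ft_force: [0.0, -0.2, -1.1]
grip_width: 0.689
grip_force: 0.0
```

```bash
python3 - <<'E'
from h import *
np.set_printoptions(precision=4,suppress=True)
t,s=grab("top"),grab("side")
cv2.imwrite("pics/f.png",np.hstack([cv2.resize(s["img"][60:180,260:420],(400,300)),cv2.resize(t["img"],(400,300))]))
for n,d in(("s",s),("t",t)):
  for c in HUE:
    for b in blobs(mask(d,c,100,50),90):print(n,c,b[0],b[1],plane(d,[b[0]],.011)[0],plane(d,[b[0]],.14)[0])
E
```

```text
s blue (np.float64(141.7), np.float64(181.2)) 101 [0.7356 0.1366] [0.6061 0.1953]
s blue (np.float64(266.0), np.float64(181.6)) 511 [ 0.5075 -0.0527] [0.4253 0.0452]
s blue (np.float64(121.1), np.float64(253.8)) 563 [0.5992 0.29  ] [0.498  0.3169]
s blue (np.float64(138.0), np.float64(290.2)) 435 [0.5072 0.317 ] [0.425  0.3383]
s yellow (np.float64(368.5), np.float64(16.6)) 935 [ 0.7978 -1.0516] [ 0.6554 -0.7468]
s yellow (np.float64(333.9), np.float64(208.8)) 557 [ 0.3387 -0.0841] [0.2914 0.0202]
s yellow (np.float64(225.7), np.float64(213.2)) 645 [0.5126 0.0786] [0.4292 0.1493]
s yellow (np.float64(86.7), np.float64(230.3)) 491 [0.7054 0.3025] [0.5821 0.3268]
s yellow (np.float64(102.0), np.float64(268.4)) 259 [0.5992 0.3341] [0.498  0.3518]
s red (np.float64(268.1), np.float64(211.7)) 646 [0.4442 0.0155] [0.3751 0.0993]
s red (np.float64(162.7), np.float64(278.6)) 590 [0.4912 0.2717] [0.4123 0.3024]
s red (np.float64(176.8), np.float64(314.7)) 445 [0.4156 0.3015] [0.3523 0.326 ]
s purple (np.float64(332.1), np.float64(103.5)) 91 [ 0.5667 -0.4267] [ 0.4722 -0.2514]
s purple (np.flo
[... 464 characters left out ...]
01 0.3863] [0.5821 0.3279]
t yellow (np.float64(131.3), np.float64(149.1)) 198 [0.5828 0.3287] [0.5421 0.2791]
t yellow (np.float64(236.1), np.float64(176.5)) 741 [0.5132 0.077 ] [0.4831 0.0657]
t yellow (np.float64(307.9), np.float64(251.8)) 389 [ 0.3386 -0.0856] [ 0.335  -0.0721]
t red (np.float64(263.4), np.float64(205.2)) 777 [0.4449 0.0135] [0.4252 0.0119]
t red (np.float64(115.2), np.float64(212.7)) 324 [0.4298 0.357 ] [0.4124 0.303 ]
t red (np.float64(140.0), np.float64(221.0)) 173 [0.4101 0.2979] [0.3957 0.253 ]
t purple (np.float64(411.3), np.float64(175.2)) 447 [ 0.5125 -0.3288] [ 0.4825 -0.2783]
t green (np.float64(275.7), np.float64(143.9)) 103 [ 0.5917 -0.0165] [ 0.5496 -0.0136]
```

View pics/f.png

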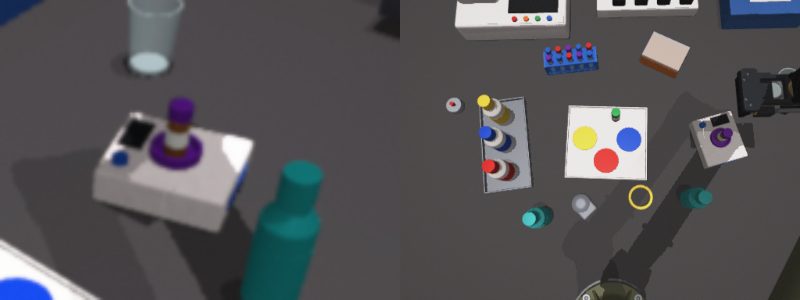

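The vial stands upright in the cup (left half 178,130), and the green vial is still in place. I'll return the bottles now, starting with blue.

Call:
jog_arm(rows="0 6.2 0 0 0 0 -0.4; 0 6.2 0 0 0 0 -0.4; 0 6.2 0 0 0 0 -0.4; 0 6.2 0 0 0 0 -0.4; 0 6.2 0 0 0 0 -0.4")

```text
time: 24.85
position: [0.5017, 0.0005, 0.2758]
tool_rot: [0.001, -3.139, 0.001]
ft_force: [1.3, 0.8, 0.1]
grip_width: 0.702
grip_force: 0.0
```

Call:
jog_arm(rows="0 6.2 0 0 0 0 -0.4; 0 6.2 0 0 0 0 -0.4; 0 6.2 0 0 0 0 -0.4; 0.2 6.2 0 0 0 0 -0.4; 0.2 6.2 0 0 0 0 -0.4")

```text
time: 25.48
position: [0.4978, 0.3098, 0.2754]
tool_rot: [0.0, -3.139, 0.003]
ft_force: [0.9, 0.3, 0.5]
grip_width: 0.7
grip_force: 0.0
```

Call:
jog_arm(rows="0 0.6 0 0 0 0 -0.4; 0 0 0 0 0 0 -0.4; 0 0 0 0 0 0 -0.4")

```text
time: 25.85
position: [0.4995, 0.312, 0.2771]
tool_rot: [-0.004, -3.141, 0.002]
ft_force: [0.6, -0.7, -0.3]
grip_width: 0.706
grip_force: 0.0
```

Call:
jog_arm(rows="0.1 0.3 5 0 0 0 -0.4; 0 0 6 0 0 0 -0.4; 0 0 4.4 0 0 0 -0.4; 0 0 0 0 0 0 -0.4; 0 0 0 0 0 0 -0.4", force=25)

```text
time: 26.48
position: [0.4995, 0.3171, 0.1261]
tool_rot: [0.002, 3.139, 0.003]
ft_force: [0.5, 0.2, 0.3]
grip_width: 0.704
grip_force: 0.0
```

Call:
jog_arm(rows="0 0 0 0 0 0 1; 0 0 0 0 0 0 1; 0 0 0 0 0 0 1; 0 0 0 0 0 0 1")

```text
time: 26.98
position: [0.4982, 0.3175, 0.1244]
tool_rot: [-0.0, 3.141, 0.001]
ft_force: [-0.3, -1.1, 1.7]
grip_width: 0.382
grip_force: 25.0
```

Call:
jog_arm(rows="0 0 -2 0 0 0 1; 0 0 -5 0 0 0 1; 0 0 -5 0 0 0 1; 0 0 -5 0 0 0 1; 0 0 0 0 0 0 1")

```text
time: 27.6
position: [0.4997, 0.3184, 0.2984]
tool_rot: [-0.0, 3.135, 0.008]
ft_force: [0.3, 0.4, -2.5]
grip_width: 0.385
grip_force: 25.0
```

Call:
jog_arm(rows="-0.2 -6.2 0 0 0 0 1; -0.2 -6.2 0 0 0 0 1; -0.2 -6.2 0 0 0 0 1; -0.2 -6.2 0 0 0 0 1; -0.2 -6.2 0 0 0 0 1")

```text
time: 28.22
position: [0.5069, 0.0054, 0.2921]
tool_rot: [0.001, -3.139, 0.0]
ft_force: [0.5, 0.2, -2.2]
grip_width: 0.386
grip_force: 25.0
```

Call:
jog_arm(rows="-0.1 -6.2 0 0 0 0 1; 0 0 0 0 0 0 1; 0 0 4 0 0 0 1; 0 0 5 0 0 0 1; 0 0 5 0 0 0 1")

```text
time: 28.85
position: [0.508, -0.0534, 0.1511]
tool_rot: [0.002, -3.14, -0.001]
ft_force: [0.4, -0.4, -1.9]
grip_width: 0.383
grip_force: 25.0
```

Call:
jog_arm(rows="0 0 1.4 0 0 0 1; 0 0 0 0 0 0 1; 0 0 0 0 0 0 1; 0 0 0 0 0 0 1")

```text
time: 29.35
position: [0.5103, -0.0546, 0.1416]
tool_rot: [-0.001, 3.138, 0.001]
ft_force: [-0.6, 0.5, -2.4]
grip_width: 0.389
grip_force: 25.0
```

Call:
jog_arm(rows="0.1 0 0.6 0 0 0 1; 0 0 0.3 0 0 0 1; 0 0 0.2 0 0 0 1; 0 0 0 0 0 0 1; 0 0 0 0 0 0 1")

```text
time: 29.98
position: [0.5094, -0.0547, 0.1314]
tool_rot: [-0.0, 3.138, 0.001]
ft_force: [-3.3, 0.1, 12.2]
grip_width: 0.385
grip_force: 25.0
```

Call:
jog_arm(rows="0 0 -0.2 0 0 0 1; 0 0 0 0 0 0 -0.4; 0 0 0 0 0 0 -0.4; 0 0 0 0 0 0 -0.4; 0 0 -5 0 0 0 -0.4")

```text
time: 30.6
position: [0.5051, -0.0543, 0.1779]
tool_rot: [0.001, -3.133, 0.002]
ft_force: [1.4, 0.4, 1.0]
grip_width: 0.68
grip_force: 0.0
```

Call:
jog_arm(rows="0 0 -5 0 0 0 -0.4; 1.6 5 -5 0 0 0 -0.4; 1.6 5.9 0 0 0 0 -0.4; 1.6 5.9 0 0 0 0 -0.4; 1.6 5.9 0 0 0 0 -0.4")

```text
time: 31.22
position: [0.4455, 0.1672, 0.2742]
tool_rot: [0.0, 3.141, 0.001]
ft_force: [0.7, 1.1, -0.2]
grip_width: 0.696
grip_force: 0.0
```

Call:
jog_arm(rows="1.6 5.9 0 0 0 0 -0.4; 1.5 5.9 0 0 0 0 -0.4; 0 1 0 0 0 0 -0.4; 0 0 0 0 0 0 -0.4; 0 0 0 0 0 0 -0.4")

```text
time: 31.85
position: [0.4161, 0.2914, 0.2739]
tool_rot: [0.005, 3.141, -0.001]
ft_force: [0.2, -0.4, -0.1]
grip_width: 0.7
grip_force: 0.0
```

```bash
cat >> h.py <<'E'
def check(c):
    s=grab("side")
    B=[b for b in blobs(mask(s,c,100,50),90) if 190<b[0][0]<300]
    for b in B:
        print(c,b[0],b[1],"at .147:",plane(s,[b[0]],.147)[0].round(4),"at .011",plane(s,[b[0]],.011)[0].round(4))
    return s
E
python3 - <<'E'
from h import *
s=check("blue");cv2.imwrite("pics/g.png",cv2.resize(s["img"][80:260,160:360],None,fx=3.3,fy=3.3))
E
```

```text
blue (np.float64(265.8), np.float64(135.0)) 316 at .147: [ 0.5099 -0.0549] at .011 [ 0.6215 -0.1875]
blue (np.float64(266.2), np.float64(176.2)) 518 at .147: [0.4297 0.0393] at .011 [ 0.5189 -0.067 ]
```

View pics/g.png

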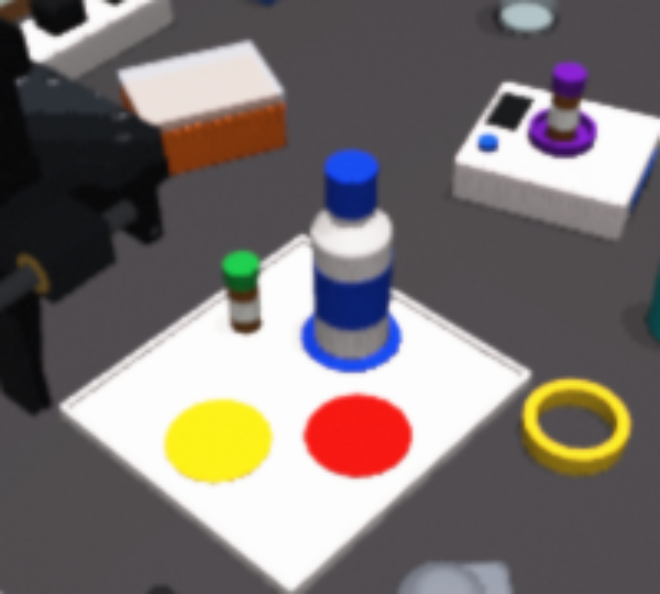

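Blue stands upright and centred on its disc (crop 350,335). Red is next.

Call:
jog_arm(rows="0.2 1.1 4 0 0 0 -0.4; 0 0 6 0 0 0 -0.4; 0 0 5.2 0 0 0 -0.4; 0 0 0 0 0 0 -0.4; 0 0 0 0 0 0 -0.4")

```text
time: 32.52
position: [0.4147, 0.3046, 0.1242]
tool_rot: [0.002, 3.139, 0.003]
ft_force: [0.7, 0.9, 0.4]
grip_width: 0.7
grip_force: 0.0
```

Call:
jog_arm(rows="0 0 0 0 0 0 1; 0 0 0 0 0 0 1; 0 0 0 0 0 0 1; 0 0 0 0 0 0 1")

```text
time: 33.02
position: [0.4134, 0.3044, 0.1225]
tool_rot: [-0.0, 3.141, 0.0]
ft_force: [0.2, -1.1, 2.6]
grip_width: 0.385
grip_force: 25.0
```

Call:
jog_arm(rows="0 0 -2 0 0 0 1; 0 0 -5 0 0 0 1; 0 0 -5 0 0 0 1; 0 0 -5 0 0 0 1; 0 0 0 0 0 0 1")

```text
time: 33.65
position: [0.4147, 0.3057, 0.2959]
tool_rot: [-0.0, 3.136, 0.008]
ft_force: [-0.1, 0.0, -3.4]
grip_width: 0.382
grip_force: 25.0
```

Call:
jog_arm(rows="-0.6 -5.8 0 0 0 0 1; -0.6 -5.8 0 0 0 0 1; -0.6 -5.8 0 0 0 0 1; -0.7 -5.9 0 0 0 0 1; -0.7 -5.8 0 0 0 0 1")

```text
time: 34.28
position: [0.4441, 0.0115, 0.2898]
tool_rot: [0.001, -3.139, 0.001]
ft_force: [0.8, 0.4, -2.5]
grip_width: 0.387
grip_force: 25.0
```

Call:
jog_arm(rows="0 0 3 0 0 0 1; 0 0 5 0 0 0 1; 0 0 5 0 0 0 1; 0 0 2 0 0 0 1; 0 0 0 0 0 0 1")

```text
time: 34.9
position: [0.4423, 0.0131, 0.1388]
tool_rot: [0.0, -3.135, 0.003]
ft_force: [0.7, 0.5, -2.1]
grip_width: 0.385
grip_force: 25.0
```

Call:
jog_arm(rows="0 0 0.4 0 0 0 1; 0 0 0.3 0 0 0 1; 0 0 0 0 0 0 1; 0 0 0 0 0 0 1")

```text
time: 35.4
position: [0.4455, 0.0135, 0.1354]
tool_rot: [-0.0, 3.141, 0.001]
ft_force: [-0.4, 0.2, -2.5]
grip_width: 0.386
grip_force: 25.0
```

Call:
jog_arm(rows="0 0 0.4 0 0 0 1; 0 0 0.3 0 0 0 1; 0 0 0 0 0 0 1; 0 0 0 0 0 0 1")

```text
time: 35.9
position: [0.4462, 0.0134, 0.1294]
tool_rot: [-0.0, 3.14, 0.001]
ft_force: [-1.9, -1.1, 7.0]
grip_width: 0.383
grip_force: 25.0
```

Call:
jog_arm(rows="0 0 0 0 0 0 -0.4; 0 0 0 0 0 0 -0.4; 0 0 0 0 0 0 -0.4; 0 0 -5 0 0 0 -0.4; 0 0 -5 0 0 0 -0.4")

```text
time: 36.52
position: [0.4446, 0.0133, 0.2286]
tool_rot: [0.0, -3.14, 0.001]
ft_force: [0.6, -0.1, 0.0]
grip_width: 0.694
grip_force: 0.0
```

Call:
jog_arm(rows="-2.3 4.5 -5 0 0 0 -0.4; -2.3 5.3 0 0 0 0 -0.4; -2.3 5.3 0 0 0 0 -0.4; -2.3 5.3 0 0 0 0 -0.4; -2.3 5.3 0 0 0 0 -0.4")

```text
time: 37.15
position: [0.558, 0.2668, 0.2715]
tool_rot: [0.001, -3.141, 0.0]
ft_force: [1.1, -1.2, 1.0]
grip_width: 0.698
grip_force: 0.0
```

Call:
jog_arm(rows="-2.2 5.3 0 0 0 0 -0.4; 0 0.4 0 0 0 0 -0.4; 0 0 0 0 0 0 -0.4; 0 0 0 0 0 0 -0.4")

```text
time: 37.65
position: [0.5797, 0.32, 0.2725]
tool_rot: [0.003, 3.141, -0.0]
ft_force: [-0.4, -0.9, -0.3]
grip_width: 0.697
grip_force: 0.0
```

```bash
python3 - <<'E'
from h import *
s=check("red");check("blue");check("yellow")
E
```

```text
red (np.float64(268.7), np.float64(165.6)) 343 at .147: [0.4447 0.0139] at .011 [ 0.5382 -0.0995]
red (np.float64(268.1), np.float64(207.9)) 598 at .147: [0.3768 0.0972] at .011 [0.4513 0.0071]
blue (np.float64(265.9), np.float64(135.0)) 314 at .147: [ 0.5097 -0.0551] at .011 [ 0.6213 -0.1877]
blue (np.float64(255.4), np.float64(174.1)) 97 at .147: [0.4489 0.0481] at .011 [ 0.5436 -0.0558]
yellow (np.float64(225.7), np.float64(213.2)) 644 at .147: [0.4247 0.1531] at .011 [0.5126 0.0786]
```

Call:
jog_arm(rows="-0.3 0.7 4 0 0 0 -0.4; 0 0 6 0 0 0 -0.4; 0 0 4.9 0 0 0 -0.4; 0 0 0 0 0 0 -0.4; 0 0 0 0 0 0 -0.4")

```text
time: 38.42
position: [0.5837, 0.3293, 0.1256]
tool_rot: [0.0, 3.139, 0.003]
ft_force: [0.1, -0.7, 0.3]
grip_width: 0.7
grip_force: 0.0
```

Call:
jog_arm(rows="0 0 0 0 0 0 1; 0 0 0 0 0 0 1; 0 0 0 0 0 0 1; 0 0 0 0 0 0 1")

```text
time: 38.92
position: [0.5827, 0.3289, 0.1235]
tool_rot: [-0.0, 3.141, 0.0]
ft_force: [0.5, -1.2, 1.8]
grip_width: 0.383
grip_force: 24.9
```

Call:
jog_arm(rows="0 0 -2 0 0 0 1; 0 0 -5 0 0 0 1; 0 0 -5 0 0 0 1; 0 0 -5 0 0 0 1; 0 0 0 0 0 0 1")

```text
time: 39.55
position: [0.5844, 0.33, 0.2997]
tool_rot: [-0.0, 3.133, 0.009]
ft_force: [-0.1, -0.4, -2.2]
grip_width: 0.38
grip_force: 24.9
```

Call:
jog_arm(rows="1.4 -5 0 0 0 0 1; 1.4 -5 0 0 0 0 1; 1.4 -5 0 0 0 0 1; 1.4 -5 0 0 0 0 1; 1.3 -5.2 0 0 0 0 1")

```text
time: 40.17
position: [0.5121, 0.0755, 0.2922]
tool_rot: [0.001, -3.14, -0.0]
ft_force: [0.9, -0.3, -2.6]
grip_width: 0.385
grip_force: 25.0
```

Call:
jog_arm(rows="0 0 3 0 0 0 1; 0 0 5 0 0 0 1; 0 0 5 0 0 0 1; 0 0 2.2 0 0 0 1; 0 0 0 0 0 0 1")

```text
time: 40.8
position: [0.5111, 0.0766, 0.1386]
tool_rot: [0.0, -3.136, 0.002]
ft_force: [-0.9, -0.3, -1.6]
grip_width: 0.382
grip_force: 25.0
```

Call:
jog_arm(rows="0 0 0.4 0 0 0 1; 0 0 0 0 0 0 1; 0 0 0 0 0 0 1; 0 0 0 0 0 0 1")

```text
time: 41.3
position: [0.5138, 0.0771, 0.1375]
tool_rot: [-0.0, 3.141, 0.001]
ft_force: [-0.4, -0.1, -2.8]
grip_width: 0.386
grip_force: 25.0
```

Call:
jog_arm(rows="0 0 0.4 0 0 0 1; 0 0 0.3 0 0 0 1; 0 0 0.1 0 0 0 1; 0 0 0 0 0 0 1; 0 0 0 0 0 0 1")

```text
time: 41.92
position: [0.5144, 0.0769, 0.1303]
tool_rot: [0.0, 3.14, 0.001]
ft_force: [-1.2, -0.7, 6.0]
grip_width: 0.384
grip_force: 25.0
```

Call:
jog_arm(rows="0 0 0 0 0 0 -0.4; 0 0 0 0 0 0 -0.4; 0 0 0 0 0 0 -0.4; 0 0 -5 0 0 0 -0.4; 0 0 -5 0 0 0 -0.4")

```text
time: 42.55
position: [0.5128, 0.0769, 0.2294]
tool_rot: [0.0, -3.14, 0.001]
ft_force: [1.0, 1.0, -0.2]
grip_width: 0.692
grip_force: 0.0
```

Call:
jog_arm(rows="0 3 -5 0 0 0 -0.4; 0 6 -2 0 0 0 -0.4; 0 6 0 0 0 0 -0.4; 0 6 0 0 0 0 -0.4; 0 6 0 0 0 0 -0.4")

```text
time: 43.18
position: [0.5131, 0.3482, 0.2985]
tool_rot: [-0.0, 3.141, 0.0]
ft_force: [0.4, 0.7, 1.0]
grip_width: 0.705
grip_force: 0.0
```

Call:
jog_arm(rows="0 0 0 0 0 0 -0.4; 0 0 0 0 0 0 -0.4; 0 0 0 0 0 0 -0.4")

```text
time: 43.55
position: [0.5142, 0.3443, 0.2989]
tool_rot: [0.004, 3.141, -0.001]
ft_force: [0.7, -0.6, -0.3]
grip_width: 0.704
grip_force: 0.0
```

```bash
python3 - <<'E'
from h import *
for c in("blue","yellow","red","green"): s=check(c)
t=grab("top");cv2.imwrite("pics/i.png",np.hstack([cv2.resize(s["img"],(400,300)),cv2.resize(t["img"][110:260,190:390],(400,300))]))
for c in("blue","yellow","red","purple"):
    print(c,[(b[0],b[1]) for b in blobs(mask(t,c,100,50),90)])
E
```

```text
blue (np.float64(265.9), np.float64(135.0)) 311 at .147: [ 0.5097 -0.0551] at .011 [ 0.6213 -0.1877]
blue (np.float64(255.5), np.float64(174.0)) 92 at .147: [0.449  0.0477] at .011 [ 0.5436 -0.0562]
yellow (np.float64(220.6), np.float64(166.6)) 351 at .147: [0.5141 0.0755] at .011 [ 0.627  -0.0206]
yellow (np.float64(225.2), np.float64(209.9)) 559 at .147: [0.4306 0.1484] at .011 [0.52   0.0725]
red (np.float64(268.7), np.float64(165.6)) 341 at .147: [0.4447 0.0139] at .011 [ 0.5382 -0.0995]
red (np.float64(268.1), np.float64(207.8)) 587 at .147: [0.3769 0.097 ] at .011 [0.4515 0.0069]
green (np.float64(233.4), np.float64(161.0)) 93 at .147: [0.5062 0.048 ] at .011 [ 0.6168 -0.0559]
blue [((np.float64(297.2), np.float64(162.5)), 269), ((np.float64(291.0), np.float64(183.3)), 335)]
yellow [((np.float64(230.5), np.float64(160.7)), 265), ((np.float64(237.4), np.float64(181.6)), 329), ((np.float64(307.8), np.float64(251.8)), 391)]
red [((np.float64(262.8), np.float64(194.7)), 264), ((np.float64(263.4), np.float64(211.7)), 296)]
purple [((np.float64(411.2), np.float64(175.2)), 454)]
```

View pics/i.png

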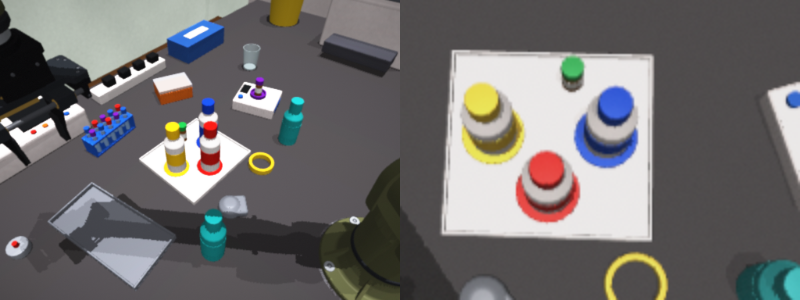

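The three bottles stand upright on discs of their own colour (right half: yellow 490,135; blue 608,132; red 547,190). The vial is in the cup (left half 259,88), green has not moved, and the gripper is clear.

```bash
python3 -c "
from bench import ticket
print(ticket.close_job())"
```

```text
the job is handed in; nothing more can be done
None
```

The job is done and handed in after about 44 s on the robot's clock: all three bottles went to the side tray, then the purple-capped vial into the mixer cup, then each bottle back onto the disc of its own colour; everything is upright and the green-capped vial was left where it stood.

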